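Press down two lifted spots on a glued model wing with the sprung pin

TASK

The glued wing halves on the wooden jig have lifted at two marked spots. Take the orange sprung pressing pin out of its wooden stand and, with the pin square to the wing skin (which slopes) and its spring tip pushed about halfway in, press the blue dot for a good two seconds; then lift the tip clear of the skin and press the red dot in the same way, and finish while still holding the pin there, still pressing. Press lightly, touch the wing and its jig only with the pin's tip, and leave the other things on the desk alone.

Things in the scene. Friction and masses are not known exactly. Their poses are not given: they have to be found in the camera images.
- pin: Sprung pressing pin, 72 g, upright in the stand. Origin at the underside of its orange grip (shoulder resting on the stand), z along the pin away from the tip. Orange grip 22 x 22 mm square (sides along x, y), z = 0 to 56 mm; black cap dia 18 up to 62; aluminium barrel dia 14 from 0 down to -28; brass plunger with white round tip (radius 4 mm), its end at z = -48 mm when free.
- plunger (a joint): How far the spring tip is pushed into the pin, m: 0 free, 0.010 fully in, 0.005 halfway. The spring pushes back with about 0.6 N at 0, 2.1 N at halfway and 3.6 N fully in; then it is rigid.
- pin_tip (a point): End of the pin's white tip (moves with the plunger); axes parallel to those of the pin.
- stand: Brown wooden block 80 x 80 mm, 55 mm high, fixed to the desk, with an upright 17 mm hole in the middle of its top in which the pin stands. Origin at the centre of its underside. Its place may be left or right.
- jig: Fixed plywood jig carrying the grey wing: 220 mm along y, 60 to 90 wide, 12 thick, rising at 18 degrees towards +x, where three wooden spring pegs grip its high edge and stick out 64 mm more. Origin on the desk under the wing's middle, z up. The skin is 66 mm above the desk in the middle, the peg ends at most 110 mm. Stands left or right, turned up to 26 degrees.
- red_dot (a point): Centre of the red dot, dia 14 mm, on the wing's upper skin. z axis points straight out of the skin (18 degrees off vertical), y along the wing.
- blue_dot (a point): Centre of the blue dot, dia 14 mm, on the wing's upper skin, at least 60 mm along the wing from the red one; either may be at either end. z axis points straight out of the skin, y along the wing.
- tub: Yellow plastic cockpit tub, 70 x 36 x 33 mm, loose, not needed. Origin at the centre of its underside.
- file: Steel flat file with a red handle, 212 mm long along its x, 13 mm high, loose, not needed. Origin near its middle, on the desk.
- loupe: Green glass magnifying loupe with a black foot, dia 44 mm, 38 mm high, loose, not needed. Origin at the centre of its underside.
- glue: White glue bottle with a red cap, dia 32 mm, 75 mm high, loose, not needed. Origin at the centre of its underside.
- jar_a: Blue paint jar, dia 34 mm, 45 mm high, loose, not needed. Origin at the centre of its underside.
- jar_b: Green paint jar, dia 34 mm, 45 mm high, loose, not needed. Origin at the centre of its underside.
- spare_peg: Spare wooden spring peg lying on the desk, 72 mm long along its x, 16 mm high, not needed. Origin at the centre of its underside.
Not all that is in view belongs to the job. Leave any green look-alike of the pin alone. Of the things like the stand, leave any that is green; of the rest the larger one is meant.

How it is judged (in metres and radians):
On the way, in this order (a step that is already met when the one before it is completed fails the run):
1. the pin is out of the stand, in the fingers (z of pin_tip in the frame of stand above 0.058 m and contact force between the fingers and pin above 0.5 N), for 0.2 s.
2. the pin presses the blue dot, square to the skin, spring about halfway in, for 1.5 s (distance between pin_tip and blue_dot below 0.008 m and angle between the z axis of pin and the z axis of blue_dot, either way round below 0.14 rad and value of joint plunger between 0.002 and 0.0085 m and contact force between pin and jig above 0.5 N and contact force between the fingers and pin above 0.5 N), for 1.5 s.
3. the tip is lifted clear of the skin (z of pin_tip in the frame of blue_dot above 0.008 m and contact force between pin and jig below 0.05 N), for 0.1 s.
At the end, for the whole second after the job is handed in: The fingers hold the pin still with its tip within 8 mm of the red dot's centre, the pin within 0.14 rad (8 degrees) of square to the skin, the plunger pushed in between 2 and 8.5 mm, pressing the wing with 0.5 to 6 N (distance between pin_tip and red_dot below 0.008 m and angle between the z axis of pin and the z axis of red_dot, either way round below 0.14 rad and value of joint plunger between 0.002 and 0.0085 m and contact force between pin and jig between 0.5 and 6 N and contact force between the fingers and pin above 0.5 N and linear speed of pin below 0.02 m/s); the arm keeps its last pose, push and grip.
It fails at once if the wing or jig is pressed hard with the pin (over 10 N) (contact force between pin and jig above 10 N).
It fails at once if the gripper or arm pushes on the wing or jig (contact force between any of the fingers, the arm and jig above 2 N).
It fails at once if another thing on the desk is shifted by more than 20 mm (distance of any of tub, file, loupe, glue, jar_a, jar_b, spare_peg from where it was at the start of the episode above 0.02 m).
It also fails if it takes over 48 s, if anything falls off the work surface, if the arm or the gripper's body presses on something with over 40 N, if the wrist force passes 120 N, or if a joint passes its speed limit or range.

ROBOT

A 6-joint arm with a two-finger parallel gripper is mounted at the origin on the work surface. World frame = base frame: x ahead of the robot, y to its left, z up, the work surface at z = 0. Lengths are in mm, angles in degrees, forces in N, time in s.
With the tool pointing down it reaches from about 300 to 850 mm from the base axis. Payload 5.4 kg.
Tool frame: the origin (TCP) lies at the very end of the fingers, on their centre line; the grasp point (between the pads) lies 19 mm behind it; z points along the fingers, y is the line along which they close (so a half turn about z gives the same grasp; the last joint's range is limited). The gripper opens to 85 mm and grips with 20 to 120 N. Pads are 22 mm wide; open, the fingers measure 114 mm over their backs; the gripper's body (76 mm by 85 mm) begins 54 mm behind the grasp point. The pads swing forward as they close: fully open they stand 13 mm farther back than shut.
Start: joints at [53.738, 9.076, 91.501, -0, 79.423, -12.038], TCP at [235.939, 524.346, 231.299] pointing down, gripper open.
Joint ranges: [-166.64, 166.64], [-54.1, 131.32], [10.49, 154.53], [-73.88, 253.88], [9.74, 151.15], [-171.62, 171.62]. Speed limits (degrees/s): [147.25, 147.25, 180, 180, 180, 180].

INTERFACE

Orientations are given as a 3x3 rotation matrix whose columns are the frame's x, y, z axes.
In Python, from workcell import * gives the robot as it stands.
- The arm moves only by the tool carry_out, never from a script. Its argument "motion" is a list of rows, each an object with "travel": the shift along the tool's x, y, z in mm, a list of three; "twist": the turn, a rotation vector about the tool's x, y, z in degrees, a list of three. A call has 1 to 10 rows; each row shifts and turns the commanded pose from where the row before left it, along the tool's axes as they then stand; what a row does not reach is not made up. A row lasts 1/10 s, in which the tool goes at most 50 mm and 8.59 degrees, less where a joint would pass 70% of its speed; a pose out of reach is approached as far as the arm can. A call is refused whole if a number of a shift passes 50 or a number of a turn 8.59, either way. A call with a gripper value outside its range is refused whole. "grip" is the opening, from 0 (shut) to 1 (fully open), set as the call begins (left out, the last holds). The fingers move at their own pace and stop on an object; "force" is the grip in N (left out, the last holds). Time passes only in rows, so rows that do not move let the fingers close. It gives the time, the measured TCP pose, the force, the opening and the grip force at its end, in the units of the state.
- get_obs(): the state, without advancing time (a new reading comes with each control period).
- get_image(name): name is "scene" or "top"; returns a dict with "img" (400x640x3 uint8, red, green, blue), "fx", "fy", "cx", "cy" (pixels), "rvec" (rotation vector, rad) and "tvec" (3), from world to camera coordinates, as OpenCV has them. Camera axes: x right, y down, z forward; pixel columns grow to the right and rows downward; lengths in mm; the calibration is good to about 2 mm. A picture is of the moment at which its call begins. There is no depth.
- finish_job(): hands the job in; it is judged then, once.
The state is a dict: "t": time; "q": joint angles; "qvel": joint speeds; "joint_efforts": joint torques, N m; "tcp_pos": TCP position; "ee_rot": TCP orientation; "force": force on the tool from outside, world axes, zero at the start; "moment": the same for the moment, N m; "finger_gap": finger opening in mm; "grasp_force": force on a finger pad.
Only numpy, scipy, OpenCV 4.12 (cv2) and the standard library are available. Lean on these libraries where they do the work, as an engineer would, in place of code of your own. Each camera call takes 0.05 s, during which the arm holds its last target. There are 200 camera calls.

## Working session

There is one attempt and no reset: what is moved stays moved. The work goes in short steps, Python scripts to look and compute and a tool call to move; the robot and the scene stay as the last step left them, time stands still between calls to the robot, and variables do not carry over. Pictures are saved under pics/ and viewed, at most 10 in all, crops included, and the job is handed in when it is done.

Besides the shell and the picture viewer there is one more tool, called as name([rows], argument=value, ...), one row to a line, values as JSON. carry_out: Moves the arm, as the interface text tells. Its arguments: {"type":"object","properties":{"motion":{"type":"array","items":{"type":"object","properties":{"travel":{"type":"array","items":{"type":"number"}},"twist":{"type":"array","items":{"type":"number"}}}}},"grip":{"type":"number"},"force":{"type":"number"}},"required":["motion"]}

```bash
mkdir -p pics; ls; cat > h.py <<'E'
from workcell import *
import numpy as np, cv2
def snap(n,f):
    d=get_image(n); np.save(f'{f}.npy',d,allow_pickle=True)
    cv2.imwrite(f'pics/{f}.png',d['img'][:,:,::-1]); return d
def load(f): return np.load(f'{f}.npy',allow_pickle=True).item()
def PM(d):
    R=cv2.Rodrigues(np.array(d['rvec'],float))[0]; K=np.array([[d['fx'],0,d['cx']],[0,d['fy'],d['cy']],[0,0,1.]])
    return K@np.c_[R,np.array(d['tvec'],float).reshape(3)]
def tri(d1,p1,d2,p2):
    X=cv2.triangulatePoints(PM(d1),PM(d2),np.array(p1,float).reshape(2,1),np.array(p2,float).reshape(2,1)).ravel()
    X=X[:3]/X[3]; return X,proj(d1,X)-p1,proj(d2,X)-p2
def proj(d,X):
    x=PM(d)@np.r_[X,1]; return x[:2]/x[2]
def atz(d,p,z):
    P=PM(d); H=np.c_[P[:,0],P[:,1],P[:,2]*z+P[:,3]]; x=np.linalg.solve(H,[p[0],p[1],1]); return x[:2]/x[2]
E
python3 - <<'E'
from h import *
for n in('scene','top'):
    d=snap(n,n+'0'); print(n,{k:d[k] for k in d if k!='img'})
    R=cv2.Rodrigues(np.array(d['rvec'],float))[0]; print(-R.T@np.array(d['tvec']).ravel())
o=get_obs(); print(o)
a=[cv2.imread(f'pics/{n}0.png') for n in('scene','top')]
E
```

```text
pics
scene {'fx': 504.8230924179665, 'fy': 504.8230924179665, 'cx': 314.4036261647266, 'cy': 197.55599574010463, 'rvec': array([ 1.30874415,  2.0292039 , -1.07117029]), 'tvec': array([ 212.67491053, -202.33612139, 1804.56928766])}
[1539.2012493   480.07255744  861.99228029]
top {'fx': 400.7857488065544, 'fy': 400.7857488065544, 'cx': 321.36731614097965, 'cy': 194.40236990195015, 'rvec': array([ 2.20538497, -2.16647343,  0.13174126]), 'tvec': array([ -25.94720625,  515.97576643, 1069.79561139])}
[ 413.76125692   11.57208606 1113.56841205]
{'t': 0.1, 'q': array([ 5.37361996e+01,  9.10854827e+00,  9.15645446e+01,  3.57826039e-04,
        7.94222020e+01, -1.20398839e+01]), 'qvel': array([ 0.05425661, -0.09719798, -0.15301414, -0.09797717, -0.00695368,
       -0.14107229]), 'joint_efforts': array([ 3.55360989e-04, -3.96991289e+01, -3.32338929e+01, -1.90037199e-04,
        4.15348753e-03, -1.91664788e-05]), 'tcp_pos': array([235.63987701, 523.91679895, 230.42377867]), 'ee_rot': array([[-9.11948279e-01,  4.10303983e-01, -9.88743787e-04],
       [ 4.10305023e-01,  9.11947367e-01, -1.33741666e-03],
       [ 3.52934911e-04, -1.62534136e-03, -9.99998617e-01]]), 'force': array([0.29055771, 0.92324001, 0.19440166]), 'moment': array([ 0.00506878, -0.07151899, -0.01338985]), 'grasp_force': 0.0, 'finger_gap': 85.40693230044654}
```

View pics/scene0.png

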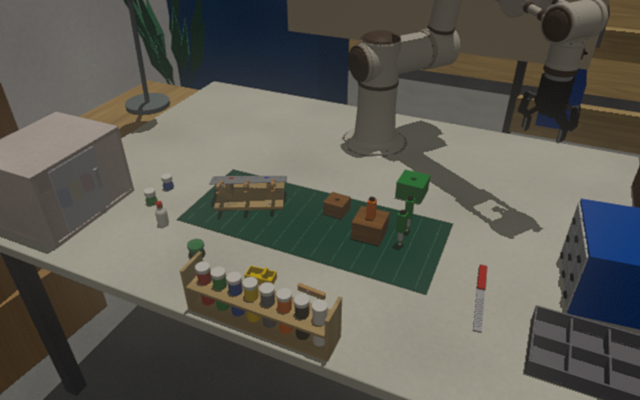

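View pics/top0.png

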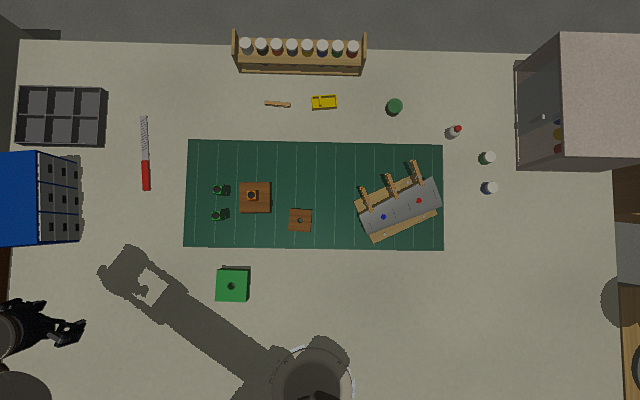

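The scene view shows the orange pin in the brown stand at about (371,210) and (370,232). In the top view they are at (252,196) and (254,197).

Look-alikes in the top view:
- Green pins at (218,190) and (218,214).
- Small brown block at (300,220).
- Green block at (232,285).

I choose the larger brown block with the orange pin. The wing is at top (400,205), with blue at (383,217) and red at (419,200).

```bash
python3 - <<'E'
from h import *
def crop(f,x,y,w,h,s):
    im=cv2.resize(load(f)['img'][y:y+h,x:x+w,::-1],None,fx=s,fy=s,interpolation=cv2.INTER_CUBIC)
    im=cv2.convertScaleAbs(im,alpha=1.5)
    for i in range(0,w,10): cv2.putText(im,str(x+i),(i*s,8),0,.3,(255,255,255)); cv2.line(im,(i*s,0),(i*s,h*s),(120,120,120),1) if i%20==0 else 0
    for i in range(0,h,10): cv2.putText(im,str(y+i),(0,i*s+4),0,.3,(255,255,255)); cv2.line(im,(0,i*s),(w*s,i*s),(120,120,120),1) if i%20==0 else 0
    return im
cv2.imwrite('pics/c1.png',np.vstack([np.hstack([crop('top0',230,170,50,50,8),crop('scene0',346,188,50,60,8)[:400]]) ]))
cv2.imwrite('pics/c2.png',np.hstack([crop('top0',350,155,100,90,4),crop('scene0',205,168,90,90,4)]))
# dots by colour
for f,(x,y,w,h) in (('top0',(350,155,100,90)),('scene0',(205,168,90,50))):
    im=load(f)['img'].astype(int); c=im[y:y+h,x:x+w]
    for n,m in (('red',(c[...,0]-np.maximum(c[...,1],c[...,2]))-60),('blue',(c[...,2]-np.maximum(c[...,0],c[...,1]))-40)):
        m=np.clip(m,0,None); yy,xx=np.nonzero(m)
        if len(xx): print(f,n,len(xx),(xx*m[yy,xx]).sum()/m.sum()+x,(yy*m[yy,xx]).sum()/m.sum()+y,xx.min()+x,xx.max()+x,yy.min()+y,yy.max()+y)
E
```

```text
top0 red 21 418.4909609895338 200.17507136060894 417 421 198 202
top0 blue 19 383.0380761523046 216.39478957915833 381 385 214 218
scene0 blue 3 266.06 177.0 265 267 177 177
```

View pics/c1.png

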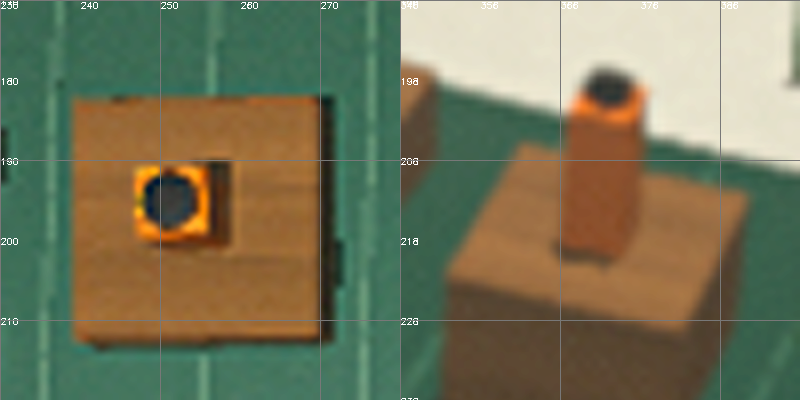

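View pics/c2.png

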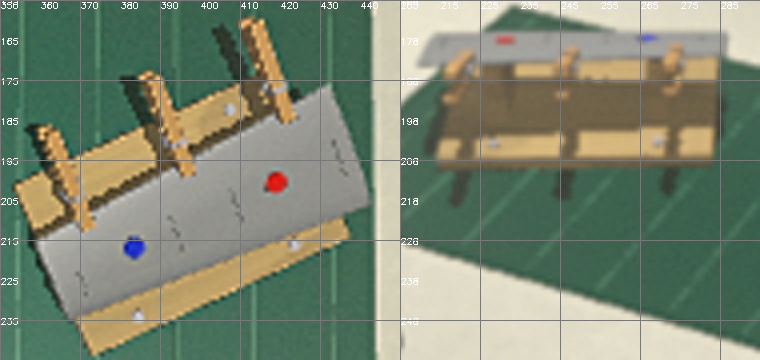

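Crop c1 shows the orange pin centred in the brown stand. The grip top centre is at top (251.2,195.3) and scene (372.2,199.5), and the stand top spans top (239–270, 182–212). In crop c2 the dots are:
- **Blue:** top (383.2,216.5), scene (266.5,177.3)
- **Red:** top (418.8,200.2), scene (231.1,178)

```bash
python3 - <<'E'
from h import *
np.set_printoptions(precision=2,suppress=True)
t,s=load('top0'),load('scene0'); h=.45
def T(n,a,b): print(n,*tri(t,np.array(a)-h,s,np.array(b)-h))
T('cap',(251.1,195.1),(372.2,199))
T('blue',(383.5,216.75),(266.75,177.5)); T('red',(419.2,200.5),(231.3,178.2))
T('stTL(top img)',(239.1,182.1),(382,229.2)); T('stTR',(270,182.1),(351.6,222.4)); T('stBR',(270,212.3),(361.6,205.9)); T('stBL',(239.1,212.3),(389.5,212.4))
# wing corners
T('wing hi-left',(350+34/4,155+238/4),(205+325/4,168+34/4)) 
T('wing hi-right',(350+328/4,155+84/4),(205+18/4,168+66/4))
for n,p in(('blue',(383.3,216.6)),('red',(418.9,200.3))): print(n,atz(t,np.array(p)-h*.6,66))
for p in ((34,238),(328,84),(370,205),(72,322)): print(atz(t,np.array([350+p[0]/4-h,155+p[1]/4-h]),{34:78,328:78,370:56,72:54}[p[0]]))
E
```

```text
cap [503.91 161.66 114.86] [ 0.06 -0.02] [ 0.04 -0.  ]
blue [ 458.03 -178.85   66.96] [ 0.19 -0.09] [0.12 0.02]
red [ 502.56 -273.46   66.11] [ 0.14 -0.07] [0.09 0.02]
stTL(top img) [542.57 204.27  56.87] [-0.41  0.14] [-0.28  0.02]
stTR [544.76 122.24  54.93] [-0.07  0.03] [-0.05  0.  ]
stBR [464.53 120.25  55.12] [-0.19  0.07] [-0.12  0.01]
stBL [463.37 200.14  56.07] [ 0.15 -0.05] [ 0.1  -0.01]
wing hi-left [ 461.9  -110.83   89.97] [ 0.38 -0.17] [0.23 0.02]
wing hi-right [ 567.11 -305.21   74.21] [-0.03  0.02] [-0.02 -0.  ]
blue [ 457.75 -178.47]
red [ 502.43 -272.8 ]
[ 462.01 -111.27]
[ 566.59 -304.13]
[ 489.01 -338.3 ]
[ 408.15 -139.7 ]
```

carry_out([
  {"twist":[0,0,8.2]},
  {"twist":[0,0,8.2]},
  {"twist":[0,0,8.2]},
  {"twist":[0,0,8.2]},
  {"twist":[0,0,8.2]},
  {"twist":[0,0,8.2]},
  {"twist":[0,0,8.2]},
  {"twist":[0,0,8.4]},
], grip=1, force=40)

```text
invalid input
```

carry_out([
  {"travel":[-36,27,4]},
  {"travel":[-36,27,4]},
  {"travel":[-36,27,4]},
  {"travel":[-36,27,4]},
  {"travel":[-36,27,4]},
  {"travel":[-36,27,4]},
  {"travel":[-36,27,4]},
  {"travel":[-36,27,4]},
  {"travel":[-36,27,4]},
  {"travel":[-36,25,4]},
])

```text
invalid input
```

carry_out([
  {"travel":[0,0,0]},
  {"travel":[0,0,0]},
])

```text
invalid input
```

```bash
python3 - <<'E'
from h import *
np.set_printoptions(precision=4,suppress=True)
snap('scene','scene1');o=get_obs(); print(o['t'],o['tcp_pos'],o['ee_rot'],o['q'],o['force'])
E
```

```text
0.15 [235.684  523.9629 230.5474] [[-0.9119  0.4104 -0.0009]
 [ 0.4104  0.9119 -0.0012]
 [ 0.0003 -0.0014 -1.    ]] [ 53.735    9.1036  91.5559   0.001   79.4245 -12.0375] [-0.0784 -0.5725 -0.2174]
```

carry_out([
  {"travel":[0,0,0],"twist":[0,0,8.2]},
  {"travel":[0,0,0],"twist":[0,0,8.2]},
  {"travel":[0,0,0],"twist":[0,0,8.2]},
  {"travel":[0,0,0],"twist":[0,0,8.2]},
  {"travel":[0,0,0],"twist":[0,0,8.2]},
  {"travel":[0,0,0],"twist":[0,0,8.2]},
  {"travel":[0,0,0],"twist":[0,0,8.2]},
  {"travel":[0,0,0],"twist":[0,0,8.4]},
], grip=1, force=40)

```text
t: 0.95
tcp_pos: [235.8, 524.2, 230.9]
ee_rot: [[0.006, 1.0, -0.0], [1.0, -0.006, -0.001], [-0.001, -0.0, -1.0]]
force: [0.1, 0.2, 0.2]
finger_gap: 85.5
grasp_force: 0.0
```

carry_out([
  {"travel":[-36,27,4],"twist":[0,0,0]},
  {"travel":[-36,27,4],"twist":[0,0,0]},
  {"travel":[-36,27,4],"twist":[0,0,0]},
  {"travel":[-36,27,4],"twist":[0,0,0]},
  {"travel":[-36,27,4],"twist":[0,0,0]},
  {"travel":[-36,27,4],"twist":[0,0,0]},
  {"travel":[-36,27,4],"twist":[0,0,0]},
  {"travel":[-36,27,4],"twist":[0,0,0]},
  {"travel":[-36,27,4],"twist":[0,0,0]},
  {"travel":[-36,25,4],"twist":[0,0,0]},
])

```text
t: 1.95
tcp_pos: [504.6, 162.5, 191.0]
ee_rot: [[0.001, 1.0, -0.0], [1.0, -0.001, 0.0], [0.0, -0.0, -1.0]]
force: [0.2, 0.4, -0.0]
finger_gap: 85.4
grasp_force: 0.0
```

carry_out([
  {"travel":[0,0,0],"twist":[0,0,0]},
  {"travel":[0,0,0],"twist":[0,0,0]},
])

```text
t: 2.15
tcp_pos: [503.7, 163.6, 190.8]
ee_rot: [[0.003, 1.0, -0.001], [1.0, -0.003, 0.0], [0.0, -0.001, -1.0]]
force: [0.2, 0.6, 0.9]
finger_gap: 85.3
grasp_force: 0.0
```

```bash
python3 - <<'E'
from h import *
np.set_printoptions(precision=4,suppress=True)
o=get_obs(); print(o['t'],o['tcp_pos'],o['ee_rot'],o['q'],o['force'])
E
```

```text
2.15 [503.71   163.6442 190.8243] [[ 0.0025  1.     -0.0013]
 [ 1.     -0.0025  0.0003]
 [ 0.0003 -0.0013 -1.    ]] [  4.8986   4.3751 101.321    0.026   74.3772   5.0354] [0.2123 0.6174 0.9157]
```

carry_out([
  {"travel":[-2,0,25],"twist":[0,0,0]},
  {"travel":[0,0,25],"twist":[0,0,0]},
  {"travel":[0,0,25],"twist":[0,0,0]},
  {"travel":[0,0,25],"twist":[0,0,0]},
  {"travel":[0,0,22],"twist":[0,0,0]},
  {"travel":[0,0,0],"twist":[0,0,0]},
  {"travel":[0,0,0],"twist":[0,0,0]},
])

```text
t: 2.85
tcp_pos: [503.3, 163.2, 69.7]
ee_rot: [[-0.001, 1.0, -0.0], [1.0, 0.001, 0.0], [0.0, -0.0, -1.0]]
force: [0.0, 1.0, 0.1]
finger_gap: 85.7
grasp_force: 0.0
```

carry_out([
  {"travel":[0,0,0],"twist":[0,0,0]},
  {"travel":[0,0,0],"twist":[0,0,0]},
  {"travel":[0,0,0],"twist":[0,0,0]},
  {"travel":[0,0,0],"twist":[0,0,0]},
  {"travel":[0,0,0],"twist":[0,0,0]},
  {"travel":[0,0,0],"twist":[0,0,0]},
  {"travel":[0,0,0],"twist":[0,0,0]},
  {"travel":[0,0,0],"twist":[0,0,0]},
  {"travel":[0,0,0],"twist":[0,0,0]},
  {"travel":[0,0,0],"twist":[0,0,0]},
], grip=0, force=40)

```text
t: 3.85
tcp_pos: [504.1, 162.3, 69.8]
ee_rot: [[0.0, 1.0, 0.001], [1.0, -0.0, 0.0], [0.0, 0.001, -1.0]]
force: [-1.0, 0.0, 4.8]
finger_gap: 21.6
grasp_force: 42.1
```

carry_out([
  {"travel":[0,0,-8],"twist":[0,0,0]},
  {"travel":[0,0,-18],"twist":[0,0,0]},
  {"travel":[0,0,-20],"twist":[0,0,0]},
  {"travel":[0,0,-20],"twist":[0,0,0]},
  {"travel":[0,0,-20],"twist":[0,0,0]},
  {"travel":[0,0,-20],"twist":[0,0,0]},
  {"travel":[0,0,-4],"twist":[0,0,0]},
  {"travel":[0,0,0],"twist":[0,0,0]},
  {"travel":[0,0,0],"twist":[0,0,0]},
])

```text
t: 4.75
tcp_pos: [502.9, 162.1, 177.9]
ee_rot: [[0.0, 1.0, -0.002], [1.0, -0.0, -0.0], [-0.0, -0.002, -1.0]]
force: [-0.4, 1.0, -1.4]
finger_gap: 21.6
grasp_force: 41.9
```

```bash
python3 - <<'E'
from h import *
np.set_printoptions(precision=3,suppress=True)
a=snap('scene','scene2');b=snap('top','top2');o=get_obs(); print(o['t'],o['tcp_pos'],o['q'],o['force'],o['finger_gap'])
T=o['tcp_pos']; c=[]
for d in (a,b):
    u,v=proj(d,T+[0,0,-25]).astype(int); x,y=u-33,v-33
    im=cv2.convertScaleAbs(cv2.resize(d['img'][y:y+66,x:x+66,::-1],None,fx=6,fy=6,interpolation=cv2.INTER_CUBIC),alpha=1.5)
    for p in ([0,0,-11],[0,0,-59]):
        q=proj(d,T+p); print(x,y,q,(q-[x,y]+.5)*6); cv2.circle(im,tuple(((q-[x,y]+.5)*6).astype(int)),4,(255,0,255),1)
    c.append(im)
cv2.imwrite('pics/c3.png',np.hstack(c))
E
```

```text
4.85 [502.797 162.141 177.748] [  4.755   5.003 102.199   0.001  72.962   4.78 ] [ 0.712  0.516 -1.864] 21.641191341785845
339 153 [373.259 181.535] [208.553 174.207]
339 153 [372.194 197.13 ] [202.161 267.78 ]
215 160 [247.24  193.059] [196.44  201.352]
215 160 [250.268 194.927] [214.606 212.565]
```

View pics/c3.png

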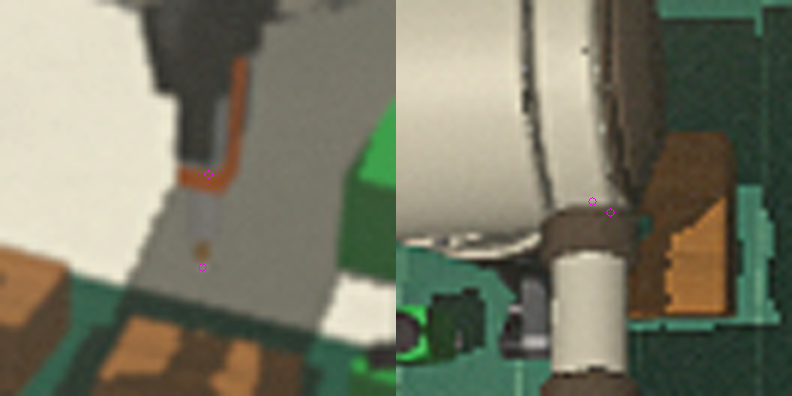

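The left half shows the pin upright in the fingers: grip underside at about (205,185) and brass tip at about (202,255), as predicted. The top half is hidden by the arm. Next I plan the move above blue.

```bash
cat >> h.py <<'E'
from scipy.spatial.transform import Rotation as Ro, Slerp
psi=np.radians(25.3); s18,c18=np.sin(np.pi/10),np.cos(np.pi/10)
N=np.array([-s18*np.cos(psi),-s18*np.sin(psi),c18]); D=62.8
R0=np.array([[0,1,0],[1,0,0],[0,0,-1.]])
z0=np.array([0,0,1.]); RT=(Ro.from_rotvec(np.cross(z0,N)/s18*np.radians(18)).as_matrix())@R0
BL=np.array([458,-178.7,66.5]); RE=np.array([502.5,-273.2,66.2])
def plan(dot,gap,n,R=RT,p0=None,Ra=None):
    o=get_obs(); p0=o['tcp_pos'] if p0 is None else p0; Ra=o['ee_rot'] if Ra is None else Ra
    p1=dot+N*(D+gap); sl=Slerp([0,1],Ro.from_matrix([Ra,R]))
    print('target',p1.round(1),'dist',np.linalg.norm(p1-p0).round(1))
    for i in range(n):
        A,B=sl(i/n),sl((i+1)/n)
        print((A.inv().apply(p1-p0)/n).round(1).tolist(),np.degrees((A.inv()*B).as_rotvec()).round(2).tolist())
E
python3 - <<'E'
from h import *
print(RT.round(3)); plan(BL,45,10)
E
```

```text
[[-0.019  0.96   0.279]
 [ 0.991 -0.019  0.132]
 [ 0.132  0.279 -0.951]]
target [ 427.9 -192.9  169. ] dist 363.0
[-35.5, -7.5, 0.9] [-1.64, 0.77, -0.0]
[-35.5, -7.5, 0.2] [-1.64, 0.77, -0.0]
[-35.5, -7.5, -0.5] [-1.64, 0.77, -0.0]
[-35.5, -7.5, -1.2] [-1.64, 0.77, -0.0]
[-35.5, -7.4, -1.9] [-1.64, 0.77, -0.0]
[-35.5, -7.4, -2.6] [-1.64, 0.77, -0.0]
[-35.4, -7.3, -3.2] [-1.64, 0.77, -0.0]
[-35.4, -7.2, -3.9] [-1.64, 0.77, -0.0]
[-35.3, -7.1, -4.6] [-1.64, 0.77, -0.0]
[-35.2, -6.9, -5.3] [-1.64, 0.77, -0.0]
```

carry_out([
  {"travel":[-35.5,-7.5,1],"twist":[-1.64,0.77,0]},
  {"travel":[-35.5,-7.5,0],"twist":[-1.64,0.77,0]},
  {"travel":[-35.5,-7.5,-0.5],"twist":[-1.64,0.77,0]},
  {"travel":[-35.5,-7.5,-1],"twist":[-1.64,0.77,0]},
  {"travel":[-35.5,-7.5,-2],"twist":[-1.64,0.77,0]},
  {"travel":[-35.5,-7.5,-2.5],"twist":[-1.64,0.77,0]},
  {"travel":[-35.5,-7,-3],"twist":[-1.64,0.77,0]},
  {"travel":[-35.5,-7,-4],"twist":[-1.64,0.77,0]},
  {"travel":[-35,-7,-4.5],"twist":[-1.64,0.77,0]},
  {"travel":[-35,-7,-5],"twist":[-1.64,0.77,0]},
])

```text
t: 5.85
tcp_pos: [428.2, -193.5, 169.2]
ee_rot: [[-0.018, 0.959, 0.282], [0.991, -0.02, 0.133], [0.133, 0.282, -0.95]]
force: [0.9, 0.2, -1.7]
finger_gap: 21.7
grasp_force: 41.8
```

carry_out([
  {"travel":[0,0,0],"twist":[0,0,0]},
  {"travel":[0,0,0],"twist":[0,0,0]},
  {"travel":[0,0,0],"twist":[0,0,0]},
])

```text
t: 6.15
tcp_pos: [429.0, -191.2, 169.3]
ee_rot: [[-0.02, 0.96, 0.28], [0.991, -0.019, 0.134], [0.133, 0.28, -0.951]]
force: [-0.2, -0.2, -0.3]
finger_gap: 21.3
grasp_force: 41.9
```

```bash
python3 - <<'E'
from h import *
np.set_printoptions(precision=3,suppress=True)
o=get_obs(); print(o['t'],o['tcp_pos'],o['q'],o['force']); print(o['ee_rot'])
plan(BL,15,1)
E
```

```text
6.15 [ 429.005 -191.244  169.299] [-50.865 -11.608 120.863  19.065  67.495 -57.741] [-0.226 -0.179 -0.319]
[[-0.02   0.96   0.28 ]
 [ 0.991 -0.019  0.134]
 [ 0.133  0.28  -0.951]]
target [ 436.3 -189.   140.5] dist 29.8
[-1.7, -1.2, 29.7] [0.06, -0.09, 0.01]
```

carry_out([
  {"travel":[-1,-1,10],"twist":[0,0,0]},
  {"travel":[0,0,10],"twist":[0,0,0]},
  {"travel":[0,0,10],"twist":[0,0,0]},
  {"travel":[0,0,0],"twist":[0,0,0]},
  {"travel":[0,0,0],"twist":[0,0,0]},
])

```text
t: 6.65
tcp_pos: [436.5, -188.9, 140.4]
ee_rot: [[-0.019, 0.96, 0.281], [0.991, -0.019, 0.133], [0.133, 0.281, -0.951]]
force: [0.7, 0.4, -1.1]
finger_gap: 21.4
grasp_force: 41.9
```

```bash
cat > look.py <<'E'
from h import *
import sys
np.set_printoptions(precision=3,suppress=True)
dot={'b':BL,'r':RE}[sys.argv[1]]
a=snap('scene','s'+sys.argv[2]);b=snap('top','t'+sys.argv[2])
obs=[get_obs() for _ in range(1)]; o=obs[0]; print(o['t'],o['tcp_pos'],o['force'])
R=o['ee_rot']; tip=o['tcp_pos']+R[:,2]*D; print('tip',tip,'tip-dot in skin',RT.T@(tip-dot),'ang',np.degrees(np.arccos(-R[:,2]@N)))
c=[]
for d in (a,b):
    u,v=proj(d,dot+N*20).astype(int); x,y=u-33,v-33
    im=cv2.convertScaleAbs(cv2.resize(d['img'][y:y+66,x:x+66,::-1],None,fx=6,fy=6,interpolation=cv2.INTER_CUBIC),alpha=1.5)
    for p,col in ((tip,(255,0,255)),(dot,(0,255,255)),(o['tcp_pos']+R[:,2]*14.8,(255,255,0))):
        q=(proj(d,p)-[x,y]+.5)*6; print(x,y,q); cv2.circle(im,tuple(q.astype(int)),4,col,1)
    c.append(im)
cv2.imwrite(f'pics/l{sys.argv[2]}.png',np.hstack(c))
E
python3 look.py b 3
```

```text
6.75 [ 436.803 -189.596  141.24 ] [-0.922  0.797 -1.19 ]
tip [ 454.504 -181.326   81.556] tip-dot in skin [ -0.549   0.899 -15.643] ang 0.14854684662422823
233 137 [200.714 213.559]
233 137 [203.868 244.229]
233 137 [196.947 117.246]
352 185 [202.299 197.244]
352 185 [189.921 190.381]
352 185 [238.173 226.403]
```

View pics/l3.png

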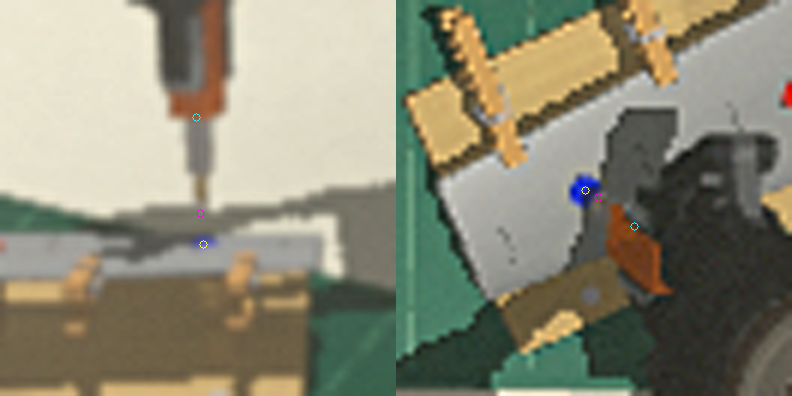

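The pin matches the model: tip expected at (200,213) in the left half, blue dot at (203,244) left and (585,190) right, pin tilted normal to the skin. I take a force baseline, then descend.

```bash
cat > avg.py <<'E'
from h import *
import sys
np.set_printoptions(precision=2,suppress=True)
dot={'b':BL,'r':RE}[sys.argv[1]]; P=[];F=[];Z=[]
for _ in range(int(sys.argv[2])):
    get_image('top'); o=get_obs(); P.append(o['tcp_pos']);F.append(o['force']);Z.append(o['ee_rot'][:,2])
P,F,Z=np.array(P),np.array(F),np.mean(Z,0)
print(o['t'],'free tip rel dot (skin x,y,into)',RT.T@(P.mean(0)+Z*D-dot),'sd',P.std(0),'F.N',(F@N).mean(),'sd',(F@N).std(),'F',F.mean(0),'ang',np.degrees(np.arccos(min(1,-Z@N/np.linalg.norm(Z)))),'grip',o['grasp_force'])
E
python3 avg.py b 10
```

```text
7.25 free tip rel dot (skin x,y,into) [ -0.64   0.79 -15.69] sd [0.08 0.09 0.14] F.N -0.778657873073171 sd 0.37756942319723974 F [-0.07 -0.15 -0.86] ang 0.1528555590411089 grip 41.876596212387085
```

carry_out([
  {"travel":[0,0,5],"twist":[0,0,0]},
  {"travel":[0,0,5],"twist":[0,0,0]},
  {"travel":[0,0,3],"twist":[0,0,0]},
  {"travel":[0,0,2],"twist":[0,0,0]},
  {"travel":[0,0,2],"twist":[0,0,0]},
  {"travel":[0,0,2],"twist":[0,0,0]},
  {"travel":[0,0,1],"twist":[0,0,0]},
])

```text
t: 7.95
tcp_pos: [442.2, -186.7, 121.9]
ee_rot: [[-0.019, 0.959, 0.281], [0.991, -0.019, 0.132], [0.132, 0.281, -0.95]]
force: [-0.5, 0.5, 0.7]
finger_gap: 21.5
grasp_force: 42.1
```

```bash
python3 avg.py b 12
```

```text
8.55 free tip rel dot (skin x,y,into) [-0.41  0.62  4.54] sd [0.03 0.05 0.08] F.N 0.8961332806937398 sd 0.4819372206575275 F [-1.44  0.58  0.6 ] ang 0.1251682192919822 grip 42.04432725906372
```

carry_out([
  {"travel":[0,0,1],"twist":[0,0,0]},
  {"travel":[0,0,0],"twist":[0,0,0]},
  {"travel":[0,0,0],"twist":[0,0,0]},
  {"travel":[0,0,0],"twist":[0,0,0]},
  {"travel":[0,0,0],"twist":[0,0,0]},
  {"travel":[0,0,0],"twist":[0,0,0]},
  {"travel":[0,0,0],"twist":[0,0,0]},
  {"travel":[0,0,0],"twist":[0,0,0]},
  {"travel":[0,0,0],"twist":[0,0,0]},
  {"travel":[0,0,0],"twist":[0,0,0]},
])

```text
t: 9.55
tcp_pos: [442.5, -186.7, 121.0]
ee_rot: [[-0.019, 0.959, 0.282], [0.991, -0.02, 0.132], [0.132, 0.282, -0.95]]
force: [-0.7, 0.1, 0.8]
finger_gap: 21.6
grasp_force: 42.0
```

carry_out([
  {"travel":[0,0,0],"twist":[0,0,0]},
  {"travel":[0,0,0],"twist":[0,0,0]},
  {"travel":[0,0,0],"twist":[0,0,0]},
  {"travel":[0,0,0],"twist":[0,0,0]},
  {"travel":[0,0,0],"twist":[0,0,0]},
  {"travel":[0,0,0],"twist":[0,0,0]},
  {"travel":[0,0,0],"twist":[0,0,0]},
  {"travel":[0,0,0],"twist":[0,0,0]},
  {"travel":[0,0,0],"twist":[0,0,0]},
  {"travel":[0,0,0],"twist":[0,0,0]},
])

```text
t: 10.55
tcp_pos: [442.5, -186.7, 121.0]
ee_rot: [[-0.019, 0.959, 0.282], [0.991, -0.019, 0.132], [0.132, 0.282, -0.95]]
force: [0.6, -0.4, 1.7]
finger_gap: 21.8
grasp_force: 42.0
```

```bash
sed -i 's/python3//' /dev/null; python3 look.py b 4; python3 avg.py b 14
```

```text
10.65 [ 442.535 -186.741  121.037] [-0.597  0.654  0.178]
tip [ 460.221 -178.455   61.351] tip-dot in skin [-0.479  0.689  5.55 ] ang 0.13416927471293072
233 137 [202.762 255.408]
233 137 [203.868 244.229]
233 137 [198.996 159.893]
352 185 [187.254 185.772]
352 185 [189.921 190.381]
352 185 [221.735 213.784]
11.35 free tip rel dot (skin x,y,into) [-0.46  0.67  5.56] sd [0.01 0.01 0.01] F.N 0.9566565910655875 sd 0.5680041978201276 F [-0.23  0.08  0.95] ang 0.13202393331724857 grip 42.01932728290558sed: couldn't edit /dev/null: not a regular file
```

View pics/l4.png

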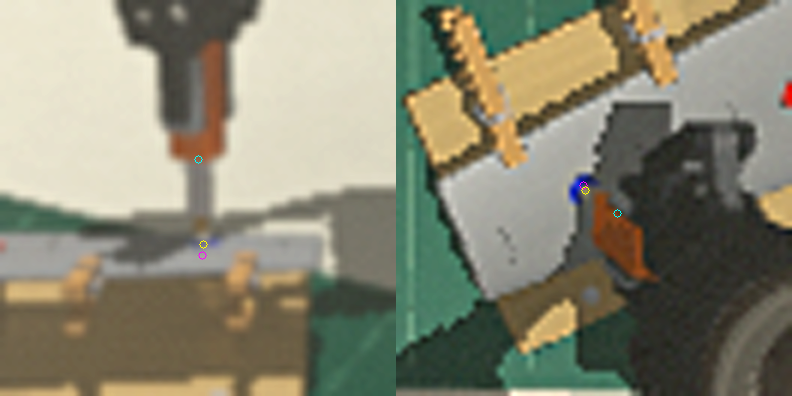

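In the left half the grip underside is at (198,159) and the dot at (203,244), which is about 43 mm, so the plunger is roughly 5 mm in. The right half shows the tip on the blue dot. It has been held for over 3 s, so I lift and move to red.

carry_out([
  {"travel":[0,0,-5],"twist":[0,0,0]},
  {"travel":[0,0,-10],"twist":[0,0,0]},
  {"travel":[0,0,-10],"twist":[0,0,0]},
  {"travel":[0,0,-10],"twist":[0,0,0]},
  {"travel":[0,0,0],"twist":[0,0,0]},
  {"travel":[0,0,0],"twist":[0,0,0]},
  {"travel":[0,0,0],"twist":[0,0,0]},
])

```text
t: 12.05
tcp_pos: [432.4, -191.1, 153.9]
ee_rot: [[-0.019, 0.959, 0.281], [0.991, -0.02, 0.133], [0.133, 0.281, -0.95]]
force: [0.3, -0.1, -0.9]
finger_gap: 21.9
grasp_force: 41.9
```

```bash
python3 - <<'E'
from h import *
plan(RE,25,5)
E
```

```text
target [ 478.  -284.8  149.7] dist 104.3
[-18.9, 8.9, 0.9] [0.02, -0.01, -0.01]
[-18.9, 8.9, 0.9] [0.02, -0.01, -0.01]
[-18.9, 8.9, 0.9] [0.02, -0.01, -0.01]
[-18.9, 8.9, 0.9] [0.02, -0.01, -0.01]
[-18.9, 8.9, 0.9] [0.02, -0.01, -0.01]
```

carry_out([
  {"travel":[-19,9,0.5],"twist":[0,0,0]},
  {"travel":[-19,9,0.5],"twist":[0,0,0]},
  {"travel":[-19,9,1],"twist":[0,0,0]},
  {"travel":[-19,9,1],"twist":[0,0,0]},
  {"travel":[-18.5,8.5,1],"twist":[0,0,0]},
  {"travel":[0,0,5],"twist":[0,0,0]},
  {"travel":[0,0,5],"twist":[0,0,0]},
  {"travel":[0,0,0],"twist":[0,0,0]},
  {"travel":[0,0,0],"twist":[0,0,0]},
])

```text
t: 12.95
tcp_pos: [480.7, -282.8, 140.5]
ee_rot: [[-0.019, 0.96, 0.281], [0.991, -0.019, 0.133], [0.133, 0.281, -0.95]]
force: [0.2, 0.8, -0.9]
finger_gap: 21.8
grasp_force: 41.8
```

```bash
python3 look.py r 5; python3 avg.py r 10
```

```text
13.05 [ 480.941 -283.438  141.105] [ 0.897 -0.516 -0.601]
tip [ 498.62  -275.137   81.42 ] tip-dot in skin [  0.164   0.564 -15.814] ang 0.12773831164660127
197 138 [204.829 210.493]
197 138 [207.118 241.518]
197 138 [199.028 114.196]
388 168 [201.758 201.213]
388 168 [187.805 194.996]
388 168 [247.508 225.561]
13.55 free tip rel dot (skin x,y,into) [ -0.35   0.73 -15.93] sd [0.02 0.13 0.09] F.N -0.9511577536916205 sd 0.5895099363052702 F [-0.17 -0.06 -1.06] ang 0.1401279275339675 grip 41.8060702085495
```

View pics/l5.png

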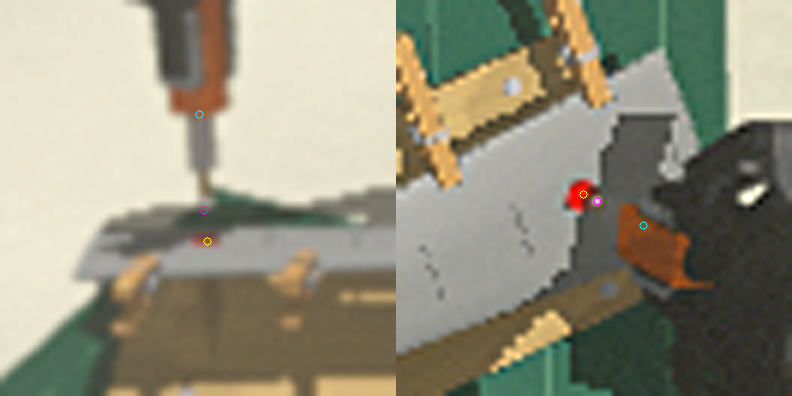

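The tip is above the red dot, which sits at (207,241) left and (583,195) right, and the predictions match. I descend 21 mm.

carry_out([
  {"travel":[0,0,5],"twist":[0,0,0]},
  {"travel":[0,0,5],"twist":[0,0,0]},
  {"travel":[0,0,3],"twist":[0,0,0]},
  {"travel":[0,0,2],"twist":[0,0,0]},
  {"travel":[0,0,2],"twist":[0,0,0]},
  {"travel":[0,0,2],"twist":[0,0,0]},
  {"travel":[0,0,1],"twist":[0,0,0]},
  {"travel":[0,0,1],"twist":[0,0,0]},
  {"travel":[0,0,0],"twist":[0,0,0]},
  {"travel":[0,0,0],"twist":[0,0,0]},
])

```text
t: 14.55
tcp_pos: [486.9, -281.2, 121.1]
ee_rot: [[-0.019, 0.959, 0.281], [0.991, -0.019, 0.132], [0.132, 0.281, -0.95]]
force: [-1.3, 0.1, 0.9]
finger_gap: 21.5
grasp_force: 42.1
```

```bash
python3 look.py r 6; python3 avg.py r 25
```

```text
14.65 [ 486.907 -281.209  121.115] [-1.828  0.953  0.859]
tip [ 504.583 -272.915   61.428] tip-dot in skin [-0.387  0.661  5.158] ang 0.12444334247631028
197 138 [206.322 251.93 ]
197 138 [207.118 241.518]
197 138 [200.566 156.421]
388 168 [184.226 191.144]
388 168 [187.805 194.996]
388 168 [228.244 214.537]
15.9 free tip rel dot (skin x,y,into) [-0.41  0.69  5.22] sd [0.03 0.03 0.03] F.N 1.0271208525359696 sd 0.36781011794082874 F [-1.54  0.6   0.71] ang 0.12881254423915758 grip 42.083072662353516
```

View pics/l6.png

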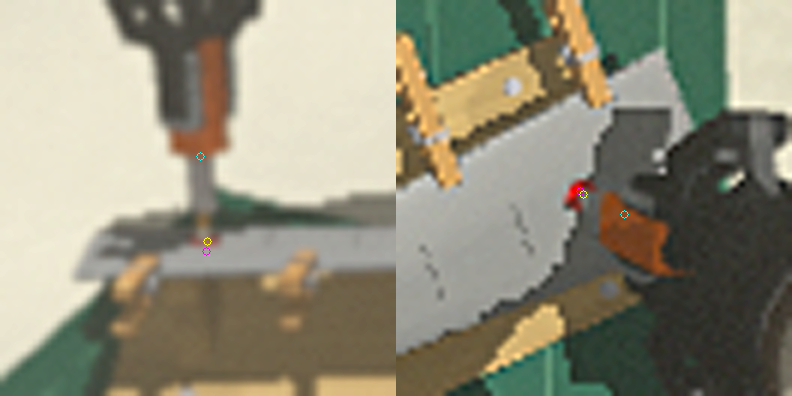

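The tip is on the red dot at (207,241). Force is about 2 N, the plunger is in about 4.5–5 mm, and the pin is square to the skin. I hand the job in.

```bash
python3 -c "
from workcell import *
print(finish_job())"
```

```text
the job is handed in; nothing more can be done
None
```

I pressed the blue dot for about 3 s, lifted clear, and handed the job in with the pin still pressing the red dot at about 2 N, plunger about 5 mm in; no pass/fail result came back.

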